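# Lay out stone chunks in a mould and hold the cover board over it

### The arm

A 6-joint arm with a two-finger parallel gripper is mounted at the origin on the work surface. World frame = base frame: x ahead of the robot, y to its left, z up, the work surface at z = 0. Lengths are in m, angles in rad, forces in N, time in s.
With the tool pointing down it reaches from about 0.25 to 0.725 m from the base axis. Payload 9.7 kg.
Tool frame: the origin (TCP) lies midway between the tips of the shut fingers; the grasp point (between the pads) lies 19 mm behind it; z points along the fingers, y is the direction in which the jaws open and shut (so a half turn about z gives the same grasp; the last joint's range is limited). The gripper opens to 85 mm and grips with 20 to 120 N. Pads are 22 mm wide; open, the fingers measure 114 mm over their backs; the gripper's body (76 mm by 85 mm) begins 54 mm behind the grasp point. The pads swing forward as they close: fully open they stand 13 mm farther back than shut.
Start: joints at [-1.175, 0.087, 0.176, 1.66, 0, 1.571], TCP at [0.212, -0.507, 0.192] pointing down, gripper open.
Joint ranges: [-3.13, 3.13], [-0.85, 1.81], [-1.15, 1.24], [-2.2, 2.28], [-1.44, 1.52], [-3.14, 3.14]. Speed limits (rad/s): [2.22, 2.22, 2.57, 3.14, 3.14, 3.14].

### API

Orientations are given as a unit quaternion [x, y, z, w].
In Python, from plant import read_state, get_image, camera_model, finish_job, spot_in gives the robot as it stands.
- The arm moves only by the shell command python3 -m crank 'ROWS' [FORCE]. ROWS is JSON, a list of rows, each an object with "travel": the shift along the tool's x, y, z in m, a list of three; "rotation": the turn, a rotation vector about the tool's x, y, z in degrees, a list of three; "gripper": the opening, from 0 (shut) to 1 (fully open). A call has 1 to 20 rows; each row shifts and turns the commanded pose from where the row before left it, along the tool's axes as they then stand; what a row does not reach is not made up. A row lasts 1/8 s, in which the tool goes at most 62.5 mm and 10.7 degrees, less where a joint would pass 70% of its speed; a pose out of reach is approached as far as the arm can. A call is refused whole if a number of a shift passes 0.0625 or a number of a turn 10.7, either way. A call with a gripper value outside its range is refused whole. The fingers move at their own pace and stop on an object; FORCE is the grip in N (left out, the last holds). Time passes only in rows, so rows that do not move let the fingers close. It gives the time, the measured TCP pose, the force and the opening at its end, in the units of the state.
- read_state(): the state, without advancing time (a new reading comes with each control period).
- get_image(name): name is "scene" or "top" or "wrist"; returns (picture, depth): 420x560x3 uint8, blue, green, red; 420x560 float32, m along the optical axis (not along the pixel's ray), 0 where there is no reading.
- camera_model(name): a dict with "fx", "fy", "cx", "cy" (pixels), "origin" and "rotation" of the camera in the world; the wrist camera has in their place "T_tool_cam" (4x4, takes a point from camera to tool coordinates, whose origin is the TCP and whose axes are the flange's). Camera axes: x right, y down, z forward; pixel columns grow to the right and rows downward; lengths in m; the calibration is good to about 2 mm. A picture is of the moment at which its call begins: read the wrist's pose just before it. camera_model takes no time and is no camera call.
- finish_job(): hands the job in, once; it reports no verdict.
Trained networks look in the newest picture that a camera, given by its name, has taken for a name from the list of things; names that differ only in an ending like _2 or _b are one class to them, and where a whole thing is asked for, a point or a joint stands for the part that bears it (a point fixed in the world has none). Each returns a list of dicts, best first, with "p" (0 to 1); they miss things now and then, are a little off and sometimes report something else, mostly with a low value. They report only what shows in the picture. A call takes as long as a camera call. They do not tell look-alikes from the thing itself.
- spot_in(camera, label): "bbox" ([centre column, centre row, width, height] in pixels, round what is visible of it).
The state is a dict: "time": time; "joint_pos": joint angles; "dq": joint speeds; "tau": joint torques, N m; "ee_pos": TCP position; "tool_rot": TCP orientation; "contact_force": force on the tool from outside, world axes, zero at the start; "torque": the same for the moment, N m; "gripper_width": finger opening in m.
Only numpy, scipy, OpenCV 4.12 (cv2) and the standard library are available. Lean on these libraries where they do the work, as an engineer would, in place of code of your own. Each camera call takes 0.05 s, during which the arm holds its last target.

### The job

In the lilac foam mould the three stone chunks lie in a heap: spread them into one even layer, each lying flat on the bed in the middle of its own marked third with a clear gap to the next. Then take the cover board by its handle, carry it over the foam wall without touching the wall or what stands on it, and bring it square and centred over the mould, hovering level about 1 to 2 cm above the rim, so that the fit can be checked before it is lowered; it must never touch the mould or the stones. Finish while still holding it there, and leave the other things on the table where they are.

Things in the scene. Friction and masses are not known exactly. Their poses are not given: they have to be found in the camera images.
- mould: open rectangular casting mould of lilac foam, fixed to the table. Outside 166 mm along its x, 228 mm along its y (long way), 65 mm high; walls 18 mm thick; the bed inside is 130 mm (x) by 192 mm (y), 20 mm above the table, so 45 mm deep below the rim. Dark lines across the bed and rim at y = -32 and +32 mm divide it into three equal thirds, 64 mm long each. Origin: centre of its underside, z up. It may stand left or right of the foam wall, turned a little.
- mould_rim (a point): centre of the mould's opening at the height of its rim, 65 mm above the table; axes as the mould
- bay0 (a point): centre of the bed (on its surface) of the third at the mould's -y end; axes as the mould
- bay1 (a point): the same for the middle third
- bay2 (a point): the same for the third at the mould's +y end
- stand: parking stand for the board: two lilac foam battens 30 mm high, fixed, about 150 x 180 mm in all, on the other side of the wall from the mould. Origin: centre of its underside
- board: cover board, loose, lying on the stand: plywood plate 148 mm (its x) by 212 mm (its y) by 12 mm, about 0.3 kg, with an upright blue handle block fixed on its top centre, 24 mm thick (x), 90 mm long (y), its top 60 mm above the board's underside. Origin: centre of the underside, which is the middle of the board and about under its centre of mass; z up
- board_handle (a point): point in the middle of the board's handle, 40 mm above the board's underside, 28 mm above the plate's upper face, 20 mm below the handle's top
- wall: upright lilac foam wall, fixed, standing between mould and stand: 320 mm along its x, 50 mm thick (y), 80 mm high, with loose things standing on it up to 140 mm above the table. Origin: centre of its underside
- stone_a_center (a point): centre of the terracotta red-brown stone chunk, a loose rounded block 40 x 40 mm and 34 mm high, about 0.12 kg, one of the two lower chunks of the heap at the start; z up when flat, x and y square to its sides
- stone_b_center (a point): centre of the pale marble stone chunk, a loose rounded block 40 x 40 mm and 34 mm high, about 0.12 kg, the other lower chunk, beside stone_a with about 3 mm between them, towards the mould's +y end at the start; z up when flat, x and y square to its sides
- stone_c_center (a point): centre of the dark green-grey stone chunk, a loose rounded block 40 x 40 mm and 34 mm high, about 0.12 kg, the chunk lying on top of the other two at the start; z up when flat, x and y square to its sides
- cup: white plastic cup 42 mm across, 60 mm tall, standing on the foam wall; loose, a bystander; origin at the centre of its underside
- tape: grey roll of tape 46 mm across, 24 mm tall, lying on the foam wall; loose, a bystander; origin at the centre of its underside
- jug: clear measuring jug with a handle, 104 mm across, 150 mm tall, beyond the work area; loose, a bystander; origin at the centre of its underside
- spatula: spatula lying at the left (+y) of the work area; loose, a bystander; origin near its middle on the table
- brush: brush lying at the right (-y) of the work area; loose, a bystander; origin near its middle on the table
- stone_a: the same chunk by the centre of its underside (17 mm below point stone_a_center)
- stone_b: the same chunk by the centre of its underside (17 mm below point stone_b_center)
- stone_c: the same chunk by the centre of its underside (17 mm below point stone_c_center)
Things that resemble listed ones, but are neither listed nor needed, are in the scene too. What is shaped like the stone_c but blue or purple is not meant.

How it is judged:
On the way, in this order (a step that is already met when the one before it is completed fails the run):
1. the three stones lie flat on the bed, one in each marked third, with gaps between them (((y of stone_a_center in the frame of bay0 between -0.015 and 0.015 m and x of stone_a_center in the frame of bay0 between -0.06 and 0.06 m and z of stone_a_center in the frame of bay0 between 0.01 and 0.021 m) or (y of stone_b_center in the frame of bay0 between -0.015 and 0.015 m and x of stone_b_center in the frame of bay0 between -0.06 and 0.06 m and z of stone_b_center in the frame of bay0 between 0.01 and 0.021 m) or (y of stone_c_center in the frame of bay0 between -0.015 and 0.015 m and x of stone_c_center in the frame of bay0 between -0.06 and 0.06 m and z of stone_c_center in the frame of bay0 between 0.01 and 0.021 m)) and ((y of stone_a_center in the frame of bay1 between -0.015 and 0.015 m and x of stone_a_center in the frame of bay1 between -0.06 and 0.06 m and z of stone_a_center in the frame of bay1 between 0.01 and 0.021 m) or (y of stone_b_center in the frame of bay1 between -0.015 and 0.015 m and x of stone_b_center in the frame of bay1 between -0.06 and 0.06 m and z of stone_b_center in the frame of bay1 between 0.01 and 0.021 m) or (y of stone_c_center in the frame of bay1 between -0.015 and 0.015 m and x of stone_c_center in the frame of bay1 between -0.06 and 0.06 m and z of stone_c_center in the frame of bay1 between 0.01 and 0.021 m)) and ((y of stone_a_center in the frame of bay2 between -0.015 and 0.015 m and x of stone_a_center in the frame of bay2 between -0.06 and 0.06 m and z of stone_a_center in the frame of bay2 between 0.01 and 0.021 m) or (y of stone_b_center in the frame of bay2 between -0.015 and 0.015 m and x of stone_b_center in the frame of bay2 between -0.06 and 0.06 m and z of stone_b_center in the frame of bay2 between 0.01 and 0.021 m) or (y of stone_c_center in the frame of bay2 between -0.015 and 0.015 m and x of stone_c_center in the frame of bay2 between -0.06 and 0.06 m and z of stone_c_center in the frame of bay2 between 0.01 and 0.021 m)) and horizontal distance between stone_a_center and stone_b_center above 0.05 m and horizontal distance between each of stone_a_center, stone_b_center and stone_c_center above 0.05 m), for 0.2 s.
2. the board is carried over the foam wall (y of board in the frame of wall between -0.06 and 0.06 m and x of board in the frame of wall between -0.16 and 0.16 m and height (world z) of board above 0.082 m), for 0.02 s.
At the end, for the whole second after the job is handed in: One flat stone in each marked third, within 15 mm of its middle along the mould, centres over 50 mm apart. Board held still in the fingers, underside 4-30 mm above the rim, centred within 12 mm, square within 0.09 rad, level within 0.08 rad, touching neither mould, stones, wall nor stand (all of step 1 and z of board in the frame of mould_rim between 0.004 and 0.03 m and horizontal distance between board and mould_rim below 0.012 m and angle between the x axis of board and the x axis of mould, either way round below 0.09 rad and angle between board's own z axis and vertical below 0.08 rad and contact force between the fingers and board above 2 N and contact force between board and mould below 0.1 N and contact force between board and wall below 0.1 N and contact force between board and stand below 0.1 N and contact force between board and stone_a below 0.1 N and contact force between board and stone_b below 0.1 N and contact force between board and stone_c below 0.1 N and linear speed of board below 0.02 m/s); the arm keeps its last pose, push and grip.
It fails at once if the board touches the mould or a stone (contact force between board and mould above 0.5 N or contact force between board and stone_a above 0.5 N or contact force between board and stone_b above 0.5 N or contact force between board and stone_c above 0.5 N).
It fails at once if the board or the robot touches the foam wall (contact force between any of board, the fingers, the arm and wall above 0.5 N).
It fails at once if a bystander is moved more than 25 mm (distance of any of cup, tape, jug, spatula, brush from where it was at the start of the episode above 0.025 m).
It also fails if it takes over 72 s, if anything falls off the work surface, if the arm or the gripper's body presses on something with over 40 N, if the wrist force passes 120 N, or if a joint passes its speed limit or range.

## Working session

There is one attempt and no reset: what is moved stays moved. The work goes in short steps, Python scripts to look and compute and a shell command to move; the robot and the scene stay as the last step left them, time stands still between calls to the robot, and variables do not carry over. Pictures are saved under pics/ and viewed, and the job is handed in when it is done.

```bash
mkdir -p pics; ls; python3 - <<'E'
from plant import *
import cv2
print(read_state())
for n in("top","scene"):
    im,d=get_image(n); cv2.imwrite(f"pics/{n}0.png",im); print(n,camera_model(n))
print(camera_model("wrist"))
E
```

```text
pics
{'time': 0.0, 'joint_pos': array([-1.17499306e+00,  8.74430966e-02,  1.75137046e-01,  1.65982545e+00,
        1.68134447e-05,  1.57078757e+00]), 'dq': array([-8.79038428e-06,  1.06383525e-05, -9.26635368e-04,  1.88536262e-03,
        3.21634428e-04, -1.30338032e-03]), 'tau': array([-2.16901281e-03, -5.20391786e+01,  4.64801645e+01,  1.63828785e-02,
        7.34438277e-05,  4.97293769e-06]), 'ee_pos': array([ 0.21194418, -0.50720523,  0.19099395]), 'tool_rot': array([ 9.80480222e-01,  1.96616602e-01, -1.23010499e-04, -6.56210735e-04]), 'contact_force': array([ 0.34684141, -0.81341904, -0.70445192]), 'torque': array([-0.01707415,  0.0370602 , -0.01877545]), 'gripper_width': 0.08569833557858794}
top {'fx': 488.7003712812511, 'fy': 488.7003712812511, 'cx': 273.4452141424446, 'cy': 214.03014491622415, 'origin': array([ 0.27031047, -0.01812806,  1.37162635]), 'rotation': array([-0.70127202,  0.70464488, -0.07569979,  0.0772185 ])}
scene {'fx': 393.1380788181989, 'fy': 393.1380788181989, 'cx': 280.92951978591566, 'cy': 208.98957222766987, 'origin': array([1.07486348, 0.51987565, 0.82343107]), 'rotation': array([ 0.35586757,  0.85372401, -0.35530462, -0.13517476])}
{'fx': 341.75902956832806, 'fy': 341.75902956832806, 'cx': 282.14029158855834, 'cy': 208.06832241088077, 'T_tool_cam': array([[-1.45419224e-04, -9.53655428e-01, -3.00900821e-01,
         7.69788979e-02],
       [ 9.99999535e-01,  1.48249960e-04, -9.53133110e-04,
        -1.09882223e-03],
       [ 9.53569099e-04, -3.00900820e-01,  9.53654962e-01,
        -1.81625446e-01],
       [ 0.00000000e+00,  0.00000000e+00,  0.00000000e+00,
         1.00000000e+00]])}
```

View pics/top0.png

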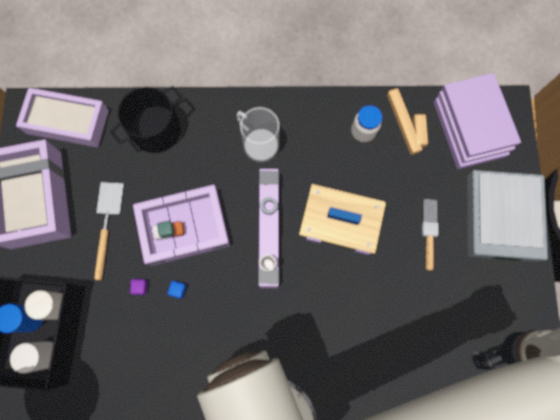

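View pics/scene0.png

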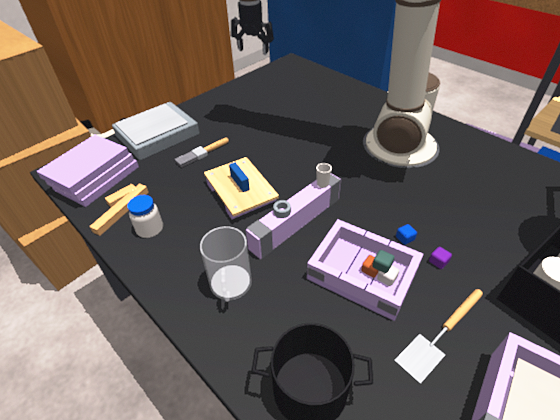

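```bash
cat > h.py <<'E'
import numpy as np, cv2
from plant import *
from scipy.spatial.transform import Rotation as R
def campose(n,st=None):
    m=camera_model(n)
    if n=="wrist":
        T=np.eye(4);T[:3,:3]=R.from_quat(st["tool_rot"]).as_matrix();T[:3,3]=st["ee_pos"]
        T=T@m["T_tool_cam"];return m,T[:3,:3],T[:3,3]
    return m,R.from_quat(m["rotation"]).as_matrix(),np.array(m["origin"])
def cloud(n,d,st=None):
    m,Rm,o=campose(n,st)
    v,u=np.mgrid[:d.shape[0],:d.shape[1]]
    P=np.stack([(u-m["cx"])/m["fx"]*d,(v-m["cy"])/m["fy"]*d,d],-1)
    return P@Rm.T+o
def atz(n,u,v,z,st=None):
    m,Rm,o=campose(n,st)
    r=Rm@np.array([(u-m["cx"])/m["fx"],(v-m["cy"])/m["fy"],1]);return o+r*(z-o[2])/r[2]
def proj(n,p,st=None):
    m,Rm,o=campose(n,st);q=Rm.T@(np.array(p)-o);return m["cx"]+m["fx"]*q[0]/q[2],m["cy"]+m["fy"]*q[1]/q[2]
E
python3 - <<'E'
from h import *
im=cv2.imread("pics/top0.png")
a=cv2.resize(im[170:280,115:245],None,fx=6,fy=5.4,interpolation=cv2.INTER_CUBIC)
cv2.imwrite("pics/c1.png",a)
_,d=get_image("top")
np.save("top0d.npy",d)
P=cloud("top",d)
for u,v in[(10,400),(181,223),(157,231),(165,229),(178,229),(205,220),(269,230),(269,263),(342,217),(315,220)]:
    print((u,v),P[v,u].round(4))
# rim pts
def rect(mask,name):
    Q=P[mask][:,:2].astype(np.float32); r=cv2.minAreaRect(Q);print(name,len(Q),r, Q.mean(0))
z=P[...,2]
X,Y=P[...,0],P[...,1]
v,u=np.mgrid[:420,:560]
B=lambda a,b,c,e:(u>a)&(u<b)&(v>c)&(v<e)
rect((abs(z-.065)<.004)&B(128,235,180,268),"rim")
rect((abs(z-.080)<.005)&B(250,290,160,295),"wall")
rect((abs(z-.042)<.004)&B(290,395,175,265),"board")
rect((abs(z-.09)<.006)&B(315,370,195,235),"handle")
E
```

```text
(10, 400) [0.0703 0.6856 0.0007]
(181, 223) [0.5366 0.2387 0.0531]
(157, 231) [0.5136 0.3025 0.0581]
(165, 229) [0.5132 0.2738 0.0892]
(178, 229) [0.5198 0.2463 0.0532]
(205, 220) [0.5513 0.1774 0.0212]
(269, 230) [ 0.5105 -0.0039  0.0813]
(269, 263) [ 0.4214 -0.0037  0.0845]
(342, 217) [ 0.5434 -0.1998  0.0899]
(315, 220) [ 0.546  -0.1315  0.0392]
rim 1542 ((0.5327988266944885, 0.24007949233055115), (0.16758807003498077, 0.22853051126003265), 14.060297966003418) [0.5302919 0.2413002]
wall 1669 ((0.5207188129425049, -0.0018711630254983902), (0.3185996413230896, 0.05023626610636711), 0.16637487709522247) [ 0.51815253 -0.00249377]
board 3006 ((0.5485407114028931, -0.2075374722480774), (0.212374746799469, 0.1522657722234726), 75.60347747802734) [ 0.5476791  -0.20706761]
handle 293 ((0.5497609376907349, -0.20768673717975616), (0.0895058736205101, 0.024823201820254326), 74.74628448486328) [ 0.54952276 -0.20731767]
```

View pics/c1.png

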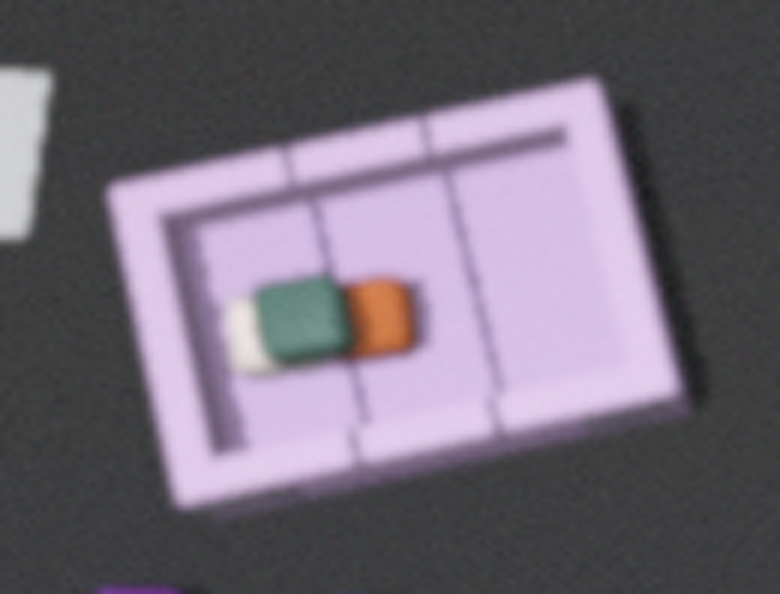

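Crop: green-grey chunk at top px (165,229) lies on marble (157,231) and red (178,229). The blue (177,290) and purple (138,287) cubes outside the mould are look-alikes, so not meant. The mould is turned about 14°, with +y to image left. Next I go over the mould for a wrist view.

```bash
python3 -m crank '[{"travel":[0,0,-0.03],"rotation":[0,0,-10.2],"gripper":0.75},{"travel":[0,0,-0.03],"rotation":[0,0,-10.2],"gripper":0.75},{"travel":[0,0,0],"rotation":[0,0,-10.2],"gripper":0.75},{"travel":[0,0,0],"rotation":[0,0,-10.2],"gripper":0.75},{"travel":[0,0,0],"rotation":[0,0,-10.2],"gripper":0.75},{"travel":[0,0,0],"rotation":[0,0,-10.2],"gripper":0.75},{"travel":[0,0,0],"rotation":[0,0,-10.2],"gripper":0.75},{"travel":[0,0,0],"rotation":[0,0,-10],"gripper":0.75}]'
python3 -m crank '[{"travel":[0.038,0.0267,0],"rotation":[0,0,0],"gripper":0.75},{"travel":[0.038,0.0267,0],"rotation":[0,0,0],"gripper":0.75},{"travel":[0.038,0.0267,0],"rotation":[0,0,0],"gripper":0.75},{"travel":[0.038,0.0267,0],"rotation":[0,0,0],"gripper":0.75},{"travel":[0.038,0.0267,0],"rotation":[0,0,0],"gripper":0.75},{"travel":[0.038,0.0267,0],"rotation":[0,0,0],"gripper":0.75},{"travel":[0.038,0.0267,0],"rotation":[0,0,0],"gripper":0.75},{"travel":[0.038,0.0267,0],"rotation":[0,0,0],"gripper":0.75},{"travel":[0.038,0.0267,0],"rotation":[0,0,0],"gripper":0.75},{"travel":[0.038,0.0267,0],"rotation":[0,0,0],"gripper":0.75},{"travel":[0.038,0.0267,0],"rotation":[0,0,0],"gripper":0.75},{"travel":[0.038,0.0267,0],"rotation":[0,0,0],"gripper":0.75},{"travel":[0.038,0.0267,0],"rotation":[0,0,0],"gripper":0.75},{"travel":[0.038,0.0267,0],"rotation":[0,0,0],"gripper":0.75},{"travel":[0.038,0.0267,0],"rotation":[0,0,0],"gripper":0.75},{"travel":[0.038,0.0267,0],"rotation":[0,0,0],"gripper":0.75},{"travel":[0.038,0.0267,0],"rotation":[0,0,0],"gripper":0.75},{"travel":[0.038,0.0267,0],"rotation":[0,0,0],"gripper":0.75},{"travel":[0,0,0],"rotation":[0,0,0],"gripper":0.75}]'
python3 - <<'E'
from h import *
s=read_state();im,d=get_image("wrist");cv2.imwrite("pics/w1.png",im);np.save("w1d.npy",d)
import pickle;pickle.dump(s,open("w1s.pkl","wb"))
print(s["ee_pos"],R.from_quat(s["tool_rot"]).as_matrix().round(4),s["gripper_width"])
E
```

```text
time: 1.15
ee_pos: [0.212, -0.5074, 0.2514]
tool_rot: [0.613, 0.79, 0.0, -0.0]
contact_force: [0.1, -0.0, 0.2]
gripper_width: 0.064
time: 3.52
ee_pos: [0.5121, 0.2753, 0.2495]
tool_rot: [0.614, 0.789, -0.001, -0.001]
contact_force: [0.0, -0.6, -0.1]
gripper_width: 0.0637
[0.51211295 0.27526047 0.24952296] [[-2.458e-01  9.693e-01 -2.700e-03]
 [ 9.693e-01  2.458e-01 -1.100e-03]
 [-4.000e-04 -2.900e-03 -1.000e+00]] 0.0637375356546269
```

View pics/w1.png

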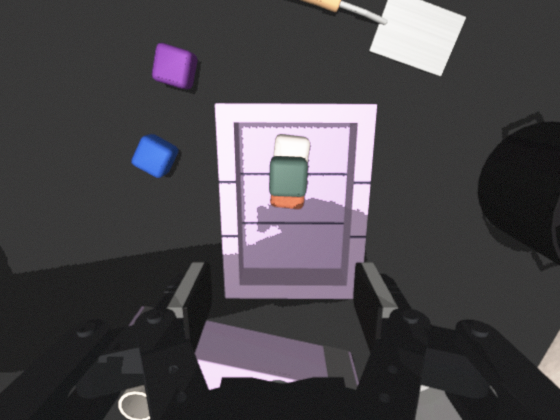

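Wrist view: mould with +y up, green chunk (289,177) over marble (292,150) and red (288,200); blue and purple look-alikes outside at (157,157),(174,66). I measure them in the mould frame.

```bash
cat > stones.py <<'E'
from h import *
C=np.array([0.5328,0.2401]);A=np.radians(14.06)
def toM(P,C=C,A=A):
    q=P[...,:2]-C;return np.stack([q[...,0]*np.cos(A)+q[...,1]*np.sin(A),-q[...,0]*np.sin(A)+q[...,1]*np.cos(A),P[...,2]],-1)
def fromM(x,y,C=C,A=A): return C+np.array([x*np.cos(A)-y*np.sin(A),x*np.sin(A)+y*np.cos(A)])
def measure(n,im,d,st=None):
    P=cloud(n,d,st);M=toM(P);ins=(abs(M[...,0])<.068)&(abs(M[...,1])<.098)&(P[...,2]<.11)&(P[...,2]>.03)
    hsv=cv2.cvtColor(im,cv2.COLOR_BGR2HSV);H,S,V=[hsv[...,i].astype(int) for i in range(3)]
    rm=(abs(P[...,2]-.065)<.004)&(abs(M[...,0])<.1)&(abs(M[...,1])<.13)
    print("rim",cv2.minAreaRect(P[rm][:,:2].astype(np.float32)))
    for k,c in dict(a=(((H<15)|(H>172))&(S>100)),b=((S<40)&(V>110)),c=((H>65)&(H<105)&(S>40)&(V<150))).items():
        m=ins&c
        if m.sum()<15: print(k,"few",m.sum());continue
        zt=np.percentile(P[m][:,2],90);t=m&(P[...,2]>zt-.006)
        Q=M[t];r=cv2.minAreaRect(Q[:,:2].astype(np.float32))
        print(k,m.sum(),"z",zt.round(4),"Mxy",np.round(r[0],4),"size",np.round(r[1],4),"ang",round(r[2],1),"lo/hi",np.percentile(Q[:,:2],2,axis=0).round(3),np.percentile(Q[:,:2],98,axis=0).round(3))
E
python3 - <<'E'
from stones import *
import pickle
measure("wrist",cv2.imread("pics/w1.png"),np.load("w1d.npy"),pickle.load(open("w1s.pkl","rb")))
measure("top",cv2.imread("pics/top0.png"),np.load("top0d.npy"))
E
```

```text
rim ((0.5344097018241882, 0.23958337306976318), (0.16650159657001495, 0.22902390360832214), 13.996393203735352)
a 351 z 0.0547 Mxy [-0.0064  0.01  ] size [0.0226 0.0375] ang 85.7 lo/hi [-0.025 -0.001] [0.011 0.021]
b 2201 z 0.0654 Mxy [-0.  0.] size [0.196 0.136] ang 90.0 lo/hi [-0.068 -0.097] [0.068 0.098]
c 867 z 0.0881 Mxy [-0.0063  0.0415] size [0.0368 0.0372] ang 87.3 lo/hi [-0.024  0.024] [0.011 0.059]
rim ((0.5327988266944885, 0.24007949233055115), (0.16758807003498077, 0.22853051126003265), 14.060297966003418)
a 129 z 0.0591 Mxy [-0.0092  0.009 ] size [0.0233 0.0344] ang 88.4 lo/hi [-0.025 -0.002] [0.007 0.021]
b 244 z 0.0849 Mxy [-0.002   0.0473] size [0.0267 0.0476] ang 44.1 lo/hi [-0.027  0.024] [0.011 0.06 ]
c 172 z 0.0916 Mxy [-0.0089  0.0374] size [0.0345 0.0351] ang 88.5 lo/hi [-0.026  0.021] [0.008 0.054]
```

```bash
sed -i 's/^C=.*/C=np.array([0.5336,0.2398]);A=np.radians(14.03)/' stones.py; cat >> stones.py <<'E'
def delta(x,y,z,world=False):
    s=read_state();Rm=R.from_quat(s["tool_rot"]).as_matrix();t=np.array([x,y]) if world else fromM(x,y)
    yaw=np.degrees(np.arctan2(Rm[1,0],Rm[0,0]))
    print("target",t.round(4),z,"at",s["ee_pos"].round(4),"tool delta",(Rm.T@(np.array([*t,z])-s["ee_pos"])).round(4),"yaw",yaw.round(2),"tilt",np.degrees(np.arccos(-Rm[2,2])).round(2),Rm[:2,2].round(4),"F",s["contact_force"].round(1),"w",s["gripper_width"],"t",s["time"])
E
python3 - <<'E'
from stones import *
delta(-.0065,.041,.052)
E
```

```text
target [0.5174 0.278 ] 0.052 at [0.5117 0.2738 0.2503] tool delta [0.0028 0.0069 0.1983] yaw 104.18 tilt 0.14 [-0.002  -0.0012] F [-0.3 -0.5 -0.1] w 0.06384531680512061 t 3.575
```

```bash
python3 -m crank '[{"travel":[0.003,0.007,0.04],"rotation":[0,0,0],"gripper":0.75},{"travel":[0,0,0.05],"rotation":[0,0,0],"gripper":0.75},{"travel":[0,0,0.05],"rotation":[0,0,0],"gripper":0.75},{"travel":[0,0,0.03],"rotation":[0,0,0],"gripper":0.75},{"travel":[0,0,0.02],"rotation":[0,0,0],"gripper":0.75},{"travel":[0,0,0.008],"rotation":[0,0,0],"gripper":0.75},{"travel":[0,0,0],"rotation":[0,0,0],"gripper":0.75}]'
python3 - <<'E'
from stones import *
delta(-.0065,.041,.052)
im,d=get_image("wrist");cv2.imwrite("pics/w2.png",im)
E
```

```text
time: 4.45
ee_pos: [0.5178, 0.2769, 0.0541]
tool_rot: [0.615, 0.788, 0.0, 0.0]
contact_force: [-0.9, -0.1, 0.2]
gripper_width: 0.0639
target [0.5174 0.278 ] 0.052 at [0.5178 0.2769 0.0541] tool delta [ 0.0012 -0.0002  0.0021] yaw 104.04 tilt 0.01 [0.0001 0.    ] F [-0.9 -0.1  0.2] w 0.0639082440723303 t 4.45
```

View pics/w2.png

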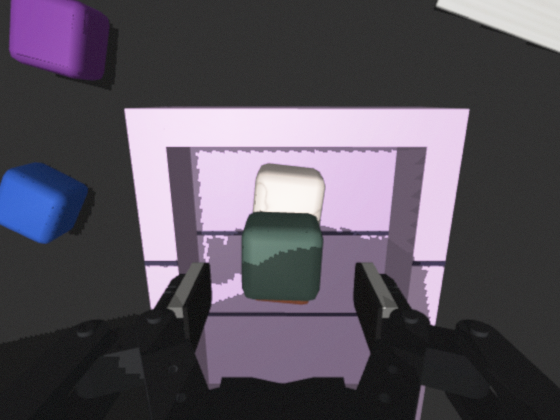

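The green-grey chunk (283,255) sits between the pads (about 190 and 375), well centred. It is the one on top of marble (290,195), so it is stone_c. I grip it and lift.

```bash
python3 -m crank '[{"travel":[0,0,0],"rotation":[0,0,0],"gripper":0.2},{"travel":[0,0,0],"rotation":[0,0,0],"gripper":0.2},{"travel":[0,0,0],"rotation":[0,0,0],"gripper":0.2},{"travel":[0,0,-0.015],"rotation":[0,0,0],"gripper":0.2},{"travel":[0,0,-0.03],"rotation":[0,0,0],"gripper":0.2},{"travel":[0,0,0],"rotation":[0,0,0],"gripper":0.2}]' 35
python3 - <<'E'
from stones import *
delta(-.0065,-.063,.02)
im,d=get_image("wrist");cv2.imwrite("pics/w3.png",im)
E
```

```text
time: 5.25
ee_pos: [0.5193, 0.2782, 0.1023]
tool_rot: [0.615, 0.788, 0.002, 0.001]
contact_force: [0.0, -0.2, 0.5]
gripper_width: 0.0168
target [0.5426 0.1771] 0.02 at [0.5193 0.2782 0.1023] tool delta [-0.1039 -0.0024  0.0822] yaw 104.08 tilt 0.28 [0.0043 0.0023] F [ 0.  -0.2  0.5] w 0.016771312992150577 t 5.25
```

View pics/w3.png

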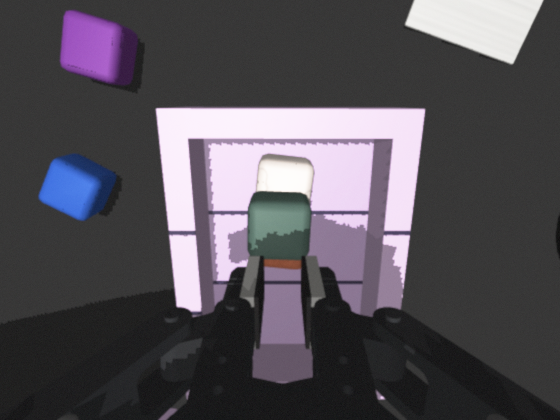

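```bash
python3 - <<'E'
from stones import *
s=read_state();im,d=get_image("wrist");print(s["ee_pos"])
Rm=R.from_quat(s["tool_rot"]).as_matrix()
for k in(0,.019,.04):print(k,proj("wrist",s["ee_pos"]-Rm[:,2]*k,s))
measure("wrist",im,d,s)
P=cloud("wrist",d,s)
for u,v in[(280,225),(254,300),(312,300),(254,265),(315,265),(310,330)]:
    print(u,v,P[v,u].round(4),((P[v,u]-s["ee_pos"])@Rm).round(4))
im,d=get_image("top");cv2.imwrite("pics/t3.png",im);cv2.imwrite("pics/t3c.png",cv2.resize(im[170:280,115:245],None,fx=6,fy=5.4,interpolation=cv2.INTER_CUBIC))
measure("top",im,d)
E
```

```text
[0.51871363 0.27797546 0.10061875]
0 (np.float64(282.5051621827089), np.float64(242.78359907184506))
0.019 (np.float64(282.5496019802925), np.float64(257.22535799647085))
0.04 (np.float64(282.61053941419465), np.float64(277.02841241517626))
rim ((0.5342237949371338, 0.24006086587905884), (0.16702371835708618, 0.2279258519411087), 13.910335540771484)
a 284 z 0.0545 Mxy [-0.0043  0.011 ] size [0.0238 0.0275] ang 83.9 lo/hi [-0.018 -0.001] [0.008 0.023]
b 4108 z 0.065 Mxy [-0.      0.0343] size [0.136  0.1274] ang 0.0 lo/hi [-0.068 -0.022] [0.068 0.098]
c 3617 z 0.088 Mxy [-0.0071  0.042 ] size [0.0373 0.0382] ang 87.2 lo/hi [-0.025  0.025] [0.011 0.06 ]
280 225 [0.5158 0.2837 0.0881] [ 0.0063 -0.0015  0.0126]
254 300 [0.506  0.2857 0.1764] [ 0.0106 -0.0102 -0.0758]
312 300 [0.5258 0.2911 0.1771] [ 0.0111  0.0103 -0.0765]
254 265 [0.504  0.2865 0.1519] [ 0.0119 -0.0121 -0.0513]
315 265 [0.529  0.2927 0.1517] [ 0.0118  0.0137 -0.0511]
310 330 [0.5284 0.2791 0.1774] [-0.0012  0.0099 -0.0767]
rim ((0.5406847596168518, 0.20635703206062317), (0.16715657711029053, 0.1609753519296646), 14.477004051208496)
a 131 z 0.0576 Mxy [-0.0096  0.0089] size [0.0248 0.0369] ang 88.6 lo/hi [-0.028 -0.002] [0.008 0.021]
b 17 z 0.0872 Mxy [-0.0066  0.0367] size [0.0173 0.0317] ang 81.2 lo/hi [-0.021  0.026] [0.01  0.043]
c 83 z 0.0911 Mxy [-0.0093  0.0285] size [0.0358 0.0194] ang 19.0 lo/hi [-0.026  0.022] [0.005 0.04 ]
```

View pics/t3c.png

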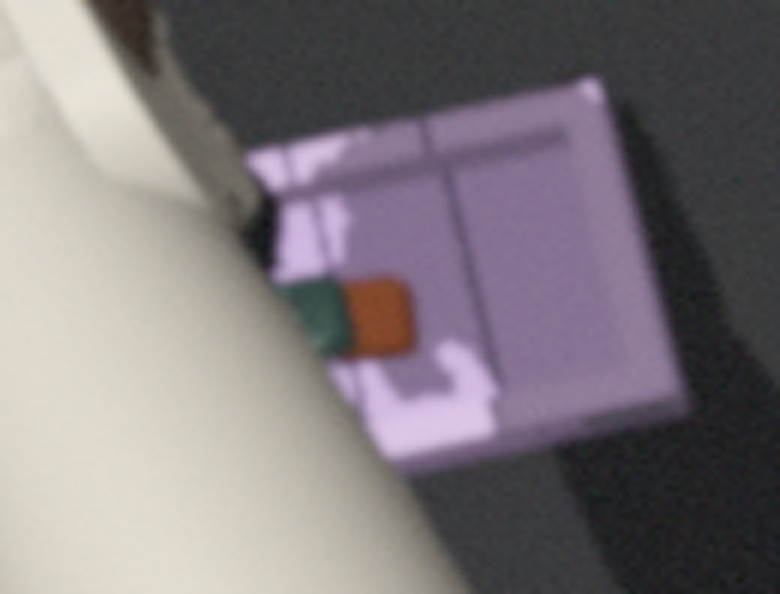

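The jaws closed on nothing: the chunk is still in place at (280,225), and the fingertips seem higher than the stated TCP. I check this with the scene camera.

```bash
python3 - <<'E'
from stones import *
im,d=get_image("scene")
s=read_state();Rm=R.from_quat(s["tool_rot"]).as_matrix()
P=cloud("scene",d)
for k in(0,.02,.05,.1):
    u,v=proj("scene",s["ee_pos"]-Rm[:,2]*k);print(k,u,v);cv2.circle(im,(int(round(u)),int(round(v))),1,(0,0,255),-1)
u,v=map(int,proj("scene",s["ee_pos"]-Rm[:,2]*.05))
cv2.imwrite("pics/s3c.png",cv2.resize(im[v-75:v+75,u-100:u+100],None,fx=4,fy=4,interpolation=cv2.INTER_CUBIC))
L=(P-s["ee_pos"])@Rm
m=(abs(L[...,0])<.03)&(abs(L[...,1])<.06)&(L[...,2]>-.2)&(L[...,2]<.0)
vv,uu=np.nonzero(m)
for lo in np.arange(-.12,0,.01):
    k=m&(L[...,2]>lo)&(L[...,2]<lo+.01);print(lo.round(2),k.sum(),L[k].mean(0).round(3) if k.sum() else "")
E
```

```text
0 385.19790941114917 254.33147405138487
0.02 386.66006464982587 248.8807843760835
0.05 388.9426401887162 240.3716941004263
0.1 393.00541445587163 225.22629697343874
-0.12 57 [ 0.003  0.028 -0.114]
-0.11 41 [ 0.003  0.028 -0.106]
-0.1 26 [ 0.003  0.034 -0.094]
-0.09 10 [ 0.008  0.026 -0.087]
-0.08 1 [ 0.009 -0.008 -0.072]
-0.07 24 [ 0.002  0.017 -0.064]
-0.06 33 [ 0.     0.016 -0.055]
-0.05 19 [ 0.003  0.009 -0.047]
-0.04 1 [ 0.006  0.012 -0.04 ]
-0.03 0 
-0.02 0 
-0.01 0
```

View pics/s3c.png

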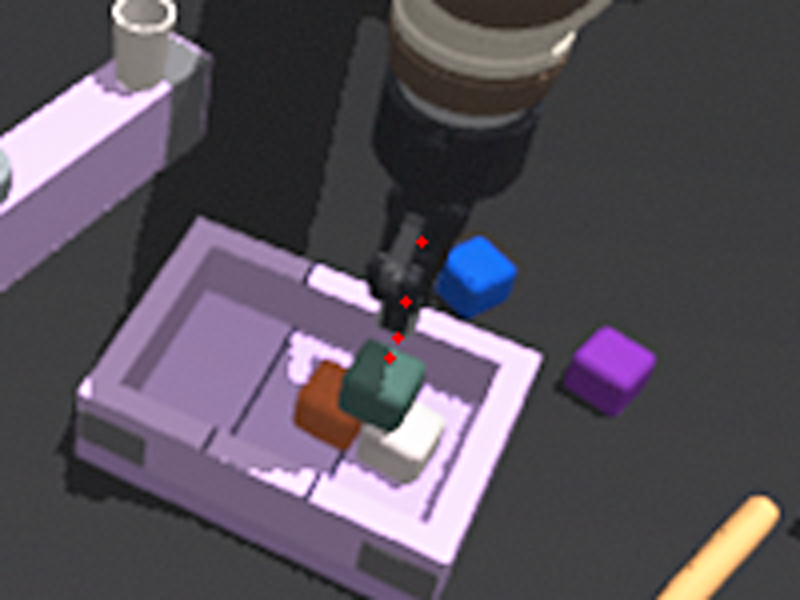

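```bash
python3 - <<'E'
from stones import *
s=read_state();im,d=get_image("wrist");Rm=R.from_quat(s["tool_rot"]).as_matrix()
L=(cloud("wrist",d,s)-s["ee_pos"])@Rm
m=(abs(L[...,0])<.03)&(abs(L[...,1])<.06)&(L[...,2]<-.02)&(L[...,2]>-.09)
for a,b in((-1,0),(0,1)):
    k=m&(L[...,1]>a*.06)&(L[...,1]<b*.06);Q=L[k]
    print(k.sum(),np.percentile(Q[:,2],[90,99,100]).round(4)); 
    t=Q[Q[:,2]>-.06];print(t.min(0).round(4),t.max(0).round(4))
delta(-.0065,.041,.03)
E
python3 -m crank '[{"travel":[0,0,0],"rotation":[0,0,0],"gripper":0.75},{"travel":[0,0,0],"rotation":[0,0,0],"gripper":0.75},{"travel":[0,0,0],"rotation":[0,0,0],"gripper":0.75}]'
python3 - <<'E'
from stones import *
s=read_state();im,d=get_image("wrist");Rm=R.from_quat(s["tool_rot"]).as_matrix()
L=(cloud("wrist",d,s)-s["ee_pos"])@Rm
m=(abs(L[...,0])<.03)&(abs(L[...,1])<.06)&(L[...,2]<-.02)&(L[...,2]>-.09)
for a,b in((-1,0),(0,1)):
    k=m&(L[...,1]>a*.06)&(L[...,1]<b*.06);Q=L[k]
    print(k.sum(),np.percentile(Q[:,2],[90,99,100]).round(4)); 
    t=Q[Q[:,2]>-.06];print(len(t)and(t.min(0).round(4),t.max(0).round(4)))
delta(-.0065,.041,.03)
E
```

```text
3308 [-0.0518 -0.0423 -0.0378]
[-0.0104 -0.0223 -0.06  ] [ 0.0128 -0.0085 -0.0378]
3315 [-0.0519 -0.0425 -0.0388]
[-0.0103  0.0084 -0.0599] [ 0.013   0.022  -0.0388]
target [0.5174 0.278 ] 0.03 at [0.5175 0.2773 0.098 ] tool delta [0.0007 0.0001 0.068 ] yaw 104.08 tilt 0.07 [-0.0011 -0.0005] F [ 0.9 -0.2 -0.1] w 0.017119435284136102 t 5.5
time: 5.88
ee_pos: [0.5178, 0.2775, 0.0985]
tool_rot: [0.615, 0.788, -0.0, -0.0]
contact_force: [-0.1, -0.3, 0.7]
gripper_width: 0.0642
3111 [-0.0538 -0.0467 -0.0442]
(array([-0.0101, -0.0458, -0.06  ]), array([ 0.0129, -0.0316, -0.0442]))
3127 [-0.054  -0.0468 -0.0451]
(array([-0.0102,  0.0315, -0.06  ]), array([ 0.0127,  0.0453, -0.0451]))
target [0.5174 0.278 ] 0.03 at [0.5179 0.2775 0.0986] tool delta [ 0.0006 -0.0004  0.0686] yaw 104.08 tilt 0.01 [-0.0001 -0.0001] F [-0.5  0.1 -0.3] w 0.06436810458107606 t 5.925
```

The wrist and scene depth agree: the real tips sit about 37 mm (shut) to 44 mm (open) behind the reported TCP. From here I command about 38 mm deeper than the stated frame.

```bash
python3 -m crank '[{"travel":[0,0,0.04],"rotation":[0,0,0],"gripper":0.75},{"travel":[0,0,0.03],"rotation":[0,0,0],"gripper":0.75},{"travel":[0,0,0.014],"rotation":[0,0,0],"gripper":0.75},{"travel":[0,0,0],"rotation":[0,0,0],"gripper":0.75},{"travel":[0,0,0],"rotation":[0,0,0],"gripper":0.2},{"travel":[0,0,0],"rotation":[0,0,0],"gripper":0.2},{"travel":[0,0,0],"rotation":[0,0,0],"gripper":0.2}]' 35
python3 - <<'E'
from stones import *
delta(-.0065,.041,.014)
im,d=get_image("wrist");cv2.imwrite("pics/w4.png",im)
E
```

```text
time: 6.8
ee_pos: [0.5188, 0.278, 0.0163]
tool_rot: [0.615, 0.788, 0.001, 0.001]
contact_force: [-0.0, -0.6, 6.3]
gripper_width: 0.0395
target [0.5174 0.278 ] 0.014 at [0.5188 0.278  0.0163] tool delta [ 0.0004 -0.0014  0.0023] yaw 104.08 tilt 0.15 [0.0022 0.0012] F [-0.  -0.6  6.3] w 0.03949116472168759 t 6.8
```

View pics/w4.png

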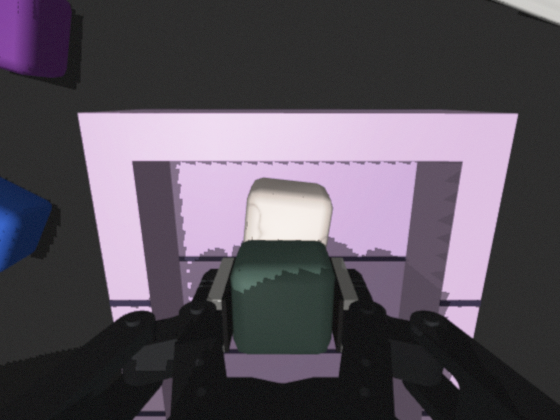

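Gripped at 39.5 mm: green chunk (283,300) between the pads, marble (288,205) untouched. Lift and carry to bay0.

```bash
python3 -m crank '[{"travel":[0,0,-0.015],"rotation":[0,0,0],"gripper":0.2},{"travel":[0,0,-0.02],"rotation":[0,0,0],"gripper":0.2},{"travel":[-0.02,0,0],"rotation":[0,0,0],"gripper":0.2},{"travel":[-0.03,0,0],"rotation":[0,0,0],"gripper":0.2},{"travel":[-0.03,0,0],"rotation":[0,0,0],"gripper":0.2},{"travel":[-0.024,0,0],"rotation":[0,0,0],"gripper":0.2},{"travel":[0,0,0],"rotation":[0,0,0],"gripper":0.2},{"travel":[0,0,0],"rotation":[0,0,0],"gripper":0.2}]' 35
python3 - <<'E'
from stones import *
delta(-.0065,-.064,-.017)
im,d=get_image("wrist");cv2.imwrite("pics/w5.png",im)
E
```

```text
time: 7.85
ee_pos: [0.543, 0.1764, 0.0495]
tool_rot: [0.615, 0.788, -0.0, -0.0]
contact_force: [0.4, 0.4, -1.4]
gripper_width: 0.0394
target [0.5428 0.1761] -0.017 at [0.543  0.1764 0.0495] tool delta [-0.0002 -0.0003  0.0665] yaw 104.05 tilt 0.03 [-0.0004  0.0001] F [ 0.4  0.4 -1.4] w 0.03940370788450109 t 7.85
```

View pics/w5.png

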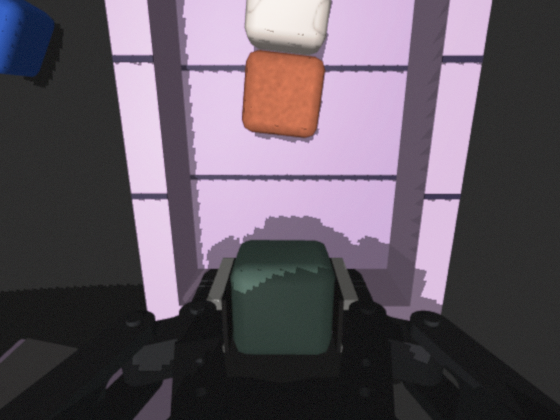

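Green chunk held over the near third; red (284,93) and marble (288,20) undisturbed. Lower and release.

```bash
python3 -m crank '[{"travel":[0,0,0.03],"rotation":[0,0,0],"gripper":0.2},{"travel":[0,0,0.02],"rotation":[0,0,0],"gripper":0.2},{"travel":[0,0,0.008],"rotation":[0,0,0],"gripper":0.2},{"travel":[0,0,0.007],"rotation":[0,0,0],"gripper":0.2},{"travel":[0,0,0],"rotation":[0,0,0],"gripper":0.2},{"travel":[0,0,0],"rotation":[0,0,0],"gripper":0.2}]' 35
python3 -m crank '[{"travel":[0,0,0],"rotation":[0,0,0],"gripper":0.7},{"travel":[0,0,0],"rotation":[0,0,0],"gripper":0.7},{"travel":[0,0,-0.03],"rotation":[0,0,0],"gripper":0.7},{"travel":[0,0,-0.05],"rotation":[0,0,0],"gripper":0.7},{"travel":[0.03,0,-0.02],"rotation":[0,0,0],"gripper":0.7},{"travel":[0.04,0,0],"rotation":[0,0,0],"gripper":0.7},{"travel":[0,0,0],"rotation":[0,0,0],"gripper":0.7},{"travel":[0,0,0],"rotation":[0,0,0],"gripper":0.7}]'
python3 - <<'E'
from stones import *
s=read_state();im,d=get_image("wrist");cv2.imwrite("pics/w6.png",im)
measure("wrist",im,d,s)
delta(-.0065,.019,-.017)
E
```

```text
time: 8.65
ee_pos: [0.5436, 0.1768, -0.0146]
tool_rot: [0.615, 0.788, 0.0, 0.0]
contact_force: [0.2, -0.1, -1.7]
gripper_width: 0.0397
time: 9.65
ee_pos: [0.5261, 0.2443, 0.0846]
tool_rot: [0.615, 0.789, -0.0, 0.0]
contact_force: [0.9, 0.5, -0.3]
gripper_width: 0.0594
rim ((0.5343500375747681, 0.23927029967308044), (0.1670820564031601, 0.22946493327617645), 14.03981876373291)
a 3398 z 0.054 Mxy [-0.0063  0.018 ] size [0.0381 0.0385] ang 84.4 lo/hi [-0.025  0.   ] [0.012 0.036]
b 6842 z 0.0649 Mxy [ 0. -0.] size [0.136  0.1959] ang 0.0 lo/hi [-0.068 -0.096] [0.068 0.098]
c 2898 z 0.0538 Mxy [-0.0059 -0.062 ] size [0.038  0.0381] ang 89.7 lo/hi [-0.024 -0.079] [ 0.012 -0.044]
target [0.5227 0.2567] -0.017 at [0.5263 0.244  0.0846] tool delta [ 0.0132 -0.0004  0.1016] yaw 104.06 tilt 0.02 [-0.0001 -0.0003] F [-0.  -0.2 -0.7] w 0.06001756656371827 t 9.7
```

View pics/w6.png

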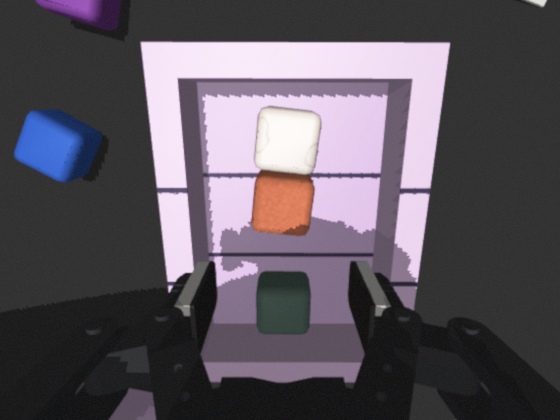

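c lies flat in its third (283,302), red (284,203), marble (288,140). Now red moves 18–19 mm toward −y.

```bash
python3 -m crank '[{"travel":[0.0125,0,0.03],"rotation":[0,0,0],"gripper":0.7},{"travel":[0,0,0.04],"rotation":[0,0,0],"gripper":0.7},{"travel":[0,0,0.02],"rotation":[0,0,0],"gripper":0.7},{"travel":[0,0,0.01],"rotation":[0,0,0],"gripper":0.7},{"travel":[0,0,0],"rotation":[0,0,0],"gripper":0.7},{"travel":[0,0,0],"rotation":[0,0,0],"gripper":0.2},{"travel":[0,0,0],"rotation":[0,0,0],"gripper":0.2},{"travel":[0,0,0],"rotation":[0,0,0],"gripper":0.2},{"travel":[0,0,-0.006],"rotation":[0,0,0],"gripper":0.2},{"travel":[-0.01,0,0],"rotation":[0,0,0],"gripper":0.2},{"travel":[-0.009,0,0],"rotation":[0,0,0],"gripper":0.2},{"travel":[0,0,0],"rotation":[0,0,0],"gripper":0.2},{"travel":[0,0,0.006],"rotation":[0,0,0],"gripper":0.2},{"travel":[0,0,0],"rotation":[0,0,0],"gripper":0.2}]' 35
python3 - <<'E'
from stones import *
delta(-.0065,0,-.015)
im,d=get_image("wrist");cv2.imwrite("pics/w7.png",im)
E
```

```text
time: 11.45
ee_pos: [0.5284, 0.2384, -0.015]
tool_rot: [0.615, 0.788, 0.001, 0.0]
contact_force: [1.3, -1.2, 3.5]
gripper_width: 0.0394
target [0.5273 0.2382] -0.015 at [ 0.5284  0.2384 -0.015 ] tool delta [ 0.0001 -0.0011  0.    ] yaw 104.07 tilt 0.09 [0.0015 0.0003] F [ 1.3 -1.2  3.5] w 0.03944249318960832 t 11.45
```

View pics/w7.png

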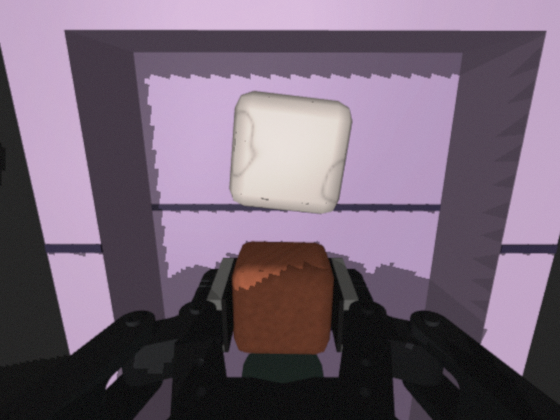

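Red (283,300) is held in the middle third, clear of marble (290,153). Release, rise and remeasure.

```bash
python3 -m crank '[{"travel":[0,0,0],"rotation":[0,0,0],"gripper":0.7},{"travel":[0,0,0],"rotation":[0,0,0],"gripper":0.7},{"travel":[0,0,-0.03],"rotation":[0,0,0],"gripper":0.7},{"travel":[0,0,-0.05],"rotation":[0,0,0],"gripper":0.7},{"travel":[0,0,-0.05],"rotation":[0,0,0],"gripper":0.7},{"travel":[0,0,-0.04],"rotation":[0,0,0],"gripper":0.7},{"travel":[0,0,0],"rotation":[0,0,0],"gripper":0.7},{"travel":[0,0,0],"rotation":[0,0,0],"gripper":0.7}]'
python3 - <<'E'
from stones import *
s=read_state();im,d=get_image("wrist");cv2.imwrite("pics/w8.png",im)
measure("wrist",im,d,s)
P=cloud("wrist",d,s);M=toM(P)
m=(abs(P[...,2]-.053)<.004)&(abs(M[...,0])<.062)&(abs(M[...,1])<.094)
n,l,st,c=cv2.connectedComponentsWithStats(m.astype(np.uint8))
for i in range(1,n):
    if st[i,4]>200:
        r=cv2.minAreaRect(M[l==i][:,:2].astype(np.float32));print(c[i].round(),st[i,4],r)
delta(0,0,.2)
E
```

```text
time: 12.5
ee_pos: [0.5275, 0.2382, 0.1538]
tool_rot: [0.615, 0.788, -0.0, -0.0]
contact_force: [0.1, 0.5, -0.7]
gripper_width: 0.0596
rim ((0.5344110131263733, 0.23939789831638336), (0.16670140624046326, 0.22882874310016632), 14.05396842956543)
a 2037 z 0.0541 Mxy [-0.0059 -0.0017] size [0.0383 0.0383] ang 89.8 lo/hi [-0.024 -0.02 ] [0.012 0.017]
b 4555 z 0.065 Mxy [-0.  0.] size [0.196 0.136] ang 90.0 lo/hi [-0.068 -0.097] [0.068 0.097]
c 1780 z 0.054 Mxy [-0.0057 -0.062 ] size [0.0376 0.0369] ang 89.2 lo/hi [-0.023 -0.079] [ 0.012 -0.044]
[286. 123.] 2260 ((-0.003201352432370186, 0.059829577803611755), (0.03939070180058479, 0.0389089435338974), 83.47669219970703)
[283. 197.] 1858 ((-0.005579955875873566, -0.0018063187599182129), (0.038460858166217804, 0.03875618055462837), 89.06157684326172)
[283. 261.] 1564 ((-0.0055099353194236755, -0.06305330246686935), (0.03834184259176254, 0.03951695188879967), 1.0058190822601318)
target [0.5336 0.2398] 0.2 at [0.5272 0.2381 0.1532] tool delta [ 0.0001  0.0065 -0.0468] yaw 104.08 tilt 0.12 [-0.0019 -0.0008] F [ 0.   0.4 -0.1] w 0.05986789683712953 t 12.55
```

View pics/w8.png

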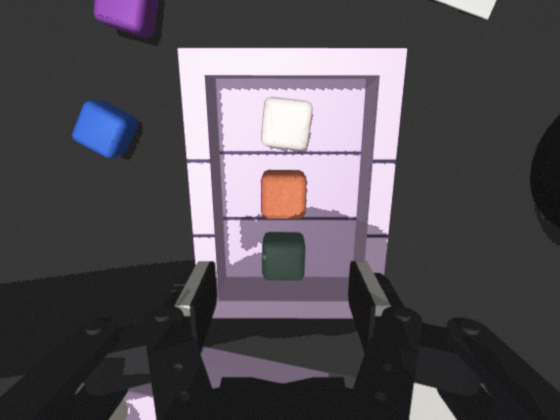

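Marble (286,123), red (283,197), green (283,256) lie flat, mould y about +60, −2, −63 mm, 61 mm apart: step 1 is done. Now I go to the board.

```bash
python3 -m crank '[{"travel":[0,0,-0.04],"rotation":[0,0,0],"gripper":0.7},{"travel":[-0.02,0,-0.03],"rotation":[0,0,0],"gripper":0.7},{"travel":[-0.0487,-0.01,0],"rotation":[0,0,0],"gripper":0.7},{"travel":[-0.0487,-0.01,0],"rotation":[0,0,0],"gripper":0.7},{"travel":[-0.0487,-0.01,0],"rotation":[0,0,0],"gripper":0.7},{"travel":[-0.0487,-0.01,0],"rotation":[0,0,0],"gripper":0.7},{"travel":[-0.0487,-0.01,0],"rotation":[0,0,0],"gripper":0.7},{"travel":[-0.0487,-0.01,0],"rotation":[0,0,0],"gripper":0.7},{"travel":[-0.0487,-0.01,0],"rotation":[0,0,0],"gripper":0.7},{"travel":[-0.0487,-0.01,0],"rotation":[0,0,0],"gripper":0.7},{"travel":[-0.028,-0.007,0],"rotation":[0,0,0],"gripper":0.7},{"travel":[0,0,0],"rotation":[0,0,9.6],"gripper":0.7},{"travel":[0,0,0],"rotation":[0,0,9.6],"gripper":0.7},{"travel":[0,0,0],"rotation":[0,0,9.6],"gripper":0.7},{"travel":[0,0,0],"rotation":[0,0,0],"gripper":0.7},{"travel":[0,0,0],"rotation":[0,0,0],"gripper":0.7}]'
cat >> stones.py <<'E'
def board(n,im,d,st=None,z0=.042,zh=.09):
    P=cloud(n,d,st);b,g,r=[im[...,i].astype(int) for i in range(3)]
    blue=(b>60)&(b>1.8*r)
    near=(abs(P[...,0]-.55)<.2)&(abs(P[...,1]+.208)<.2)
    for nm,m in(("plate",near&(abs(P[...,2]-z0)<.005)&~blue&(r>b+15)),("handle",near&(abs(P[...,2]-zh)<.006)&blue)):
        Q=P[m]
        if len(Q)<20: print(nm,len(Q));continue
        q=cv2.minAreaRect(Q[:,:2].astype(np.float32));print(nm,len(Q),np.round(q[0],4),np.round(q[1],4),round(q[2],2),"z",np.median(Q[:,2]).round(4))
E
python3 - <<'E'
from stones import *
s=read_state();im,d=get_image("wrist");cv2.imwrite("pics/w9.png",im)
board("wrist",im,d,s)
delta(.549,-.2076,.2,True)
E
```

```text
time: 14.55
ee_pos: [0.5496, -0.2073, 0.2239]
tool_rot: [0.791, 0.612, -0.0, -0.001]
contact_force: [0.1, 0.4, 0.5]
gripper_width: 0.0598
plate 23602 [ 0.552  -0.2076] [0.2114 0.1483] 75.5 z 0.0415
handle 2061 [ 0.5519 -0.2069] [0.0879 0.0218] 75.15 z 0.0894
target [ 0.549  -0.2076] 0.2 at [ 0.5497 -0.2073  0.2241] tool delta [-0.0005 -0.0006  0.0241] yaw 75.45 tilt 0.05 [-0.0008  0.0004] F [-0.1 -0.7 -0.2] w 0.06013373580803266 t 14.6
```

View pics/w9.png

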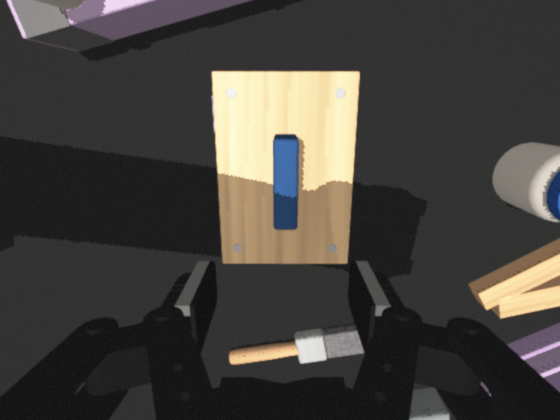

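Wrist view: board with blue handle (286,182), plate centre (285,168), brush below it at (300,345). Jaws are aligned with the handle's thickness, so I descend and grip.

```bash
python3 -m crank '[{"travel":[0,0.002,0.05],"rotation":[0,0,0],"gripper":0.7},{"travel":[0,0,0.05],"rotation":[0,0,0],"gripper":0.7},{"travel":[0,0,0.05],"rotation":[0,0,0],"gripper":0.7},{"travel":[0,0,0.035],"rotation":[0,0,0],"gripper":0.7},{"travel":[0,0,0.02],"rotation":[0,0,0],"gripper":0.7},{"travel":[0,0,0.008],"rotation":[0,0,0],"gripper":0.7},{"travel":[0,0,0],"rotation":[0,0,0],"gripper":0.7},{"travel":[0,0,0],"rotation":[0,0,0],"gripper":0.7}]'
python3 - <<'E'
from stones import *
delta(.552,-.2072,.011,True)
im,d=get_image("wrist");cv2.imwrite("pics/w10.png",im)
E
```

```text
time: 15.6
ee_pos: [0.5524, -0.2082, 0.0129]
tool_rot: [0.792, 0.611, 0.0, 0.001]
contact_force: [0.1, 0.0, 0.6]
gripper_width: 0.0599
target [ 0.552  -0.2072] 0.011 at [ 0.5524 -0.2082  0.0129] tool delta [ 0.0008 -0.0006  0.0019] yaw 75.3 tilt 0.09 [ 0.0015 -0.0006] F [0.1 0.  0.6] w 0.05993929716775899 t 15.6
```

View pics/w10.png

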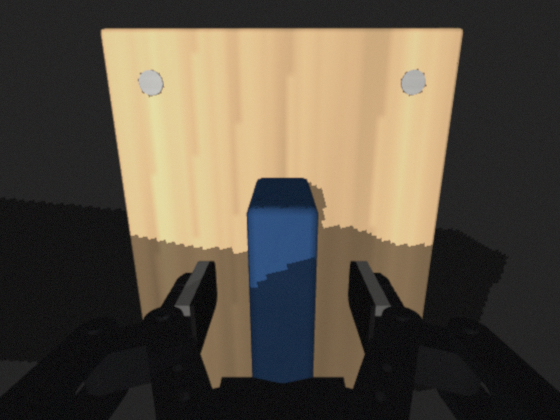

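Handle (283,280) is centred between the pads (195, 370). Grip and lift.

```bash
python3 -m crank '[{"travel":[0,0,0],"rotation":[0,0,0],"gripper":0.05},{"travel":[0,0,0],"rotation":[0,0,0],"gripper":0.05},{"travel":[0,0,0],"rotation":[0,0,0],"gripper":0.05},{"travel":[0,0,0],"rotation":[0,0,0],"gripper":0.05},{"travel":[0,0,0],"rotation":[0,0,0],"gripper":0.05},{"travel":[0,0,-0.01],"rotation":[0,0,0],"gripper":0.05},{"travel":[0,0,-0.02],"rotation":[0,0,0],"gripper":0.05},{"travel":[0,0,0],"rotation":[0,0,0],"gripper":0.05}]' 80
python3 - <<'E'
from stones import *
s=read_state();im,d=get_image("wrist");cv2.imwrite("pics/w11.png",im)
delta(.552,-.2072,.17,True)
board("wrist",im,d,s,.072,.12)
E
```

```text
time: 16.65
ee_pos: [0.5524, -0.2082, 0.0429]
tool_rot: [0.792, 0.611, 0.0, 0.001]
contact_force: [1.1, 0.1, -3.4]
gripper_width: 0.0227
target [ 0.552  -0.2072] 0.17 at [ 0.5519 -0.208   0.0418] tool delta [ 8.000e-04 -1.000e-04 -1.282e-01] yaw 75.28 tilt 0.02 [ 0.0004 -0.0001] F [-0.5  0.  -3.3] w 0.023174857036591657 t 16.7
plate 79803 [ 0.5526 -0.2048] [0.206  0.1482] 75.35 z 0.0721
handle 10931 [ 0.5538 -0.1982] [0.0705 0.0235] 74.48 z 0.1199
```

View pics/w11.png

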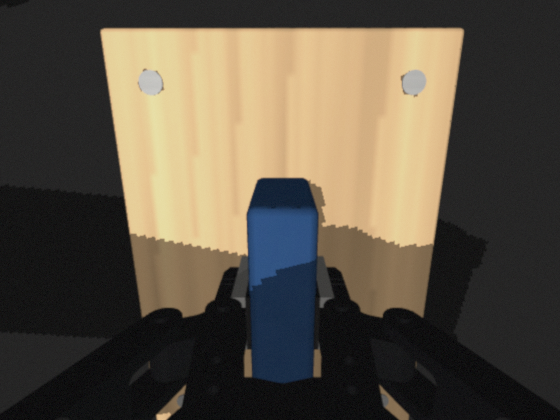

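Board lifted level off the stand, handle firmly between the pads at about 23 mm. Raise and carry over the wall at about 0.20 m underside height.

```bash
python3 -m crank '[{"travel":[0,0,-0.03],"rotation":[0,0,0],"gripper":0.05},{"travel":[0,0,-0.04],"rotation":[0,0,0],"gripper":0.05},{"travel":[0,0,-0.04],"rotation":[0,0,0],"gripper":0.05},{"travel":[0,0,-0.03],"rotation":[0,0,0],"gripper":0.05},{"travel":[0,0,0],"rotation":[0,0,0],"gripper":0.05},{"travel":[0,0,0],"rotation":[0,0,0],"gripper":0.05}]'
python3 - <<'E'
from stones import *
s=read_state();im,d=get_image("wrist");board("wrist",im,d,s,s["ee_pos"][2]+.03,s["ee_pos"][2]+.078)
delta(.5342,.2394,.185,True)
E
```

```text
time: 17.45
ee_pos: [0.5513, -0.2078, 0.1794]
tool_rot: [0.792, 0.611, -0.001, -0.001]
contact_force: [-0.0, 0.4, -3.6]
gripper_width: 0.0233
plate 79799 [ 0.5515 -0.2047] [0.2065 0.1481] 75.29 z 0.2086
handle 10870 [ 0.5532 -0.1977] [0.0699 0.0235] 75.52 z 0.2564
target [0.5342 0.2394] 0.185 at [ 0.5511 -0.2077  0.1793] tool delta [ 0.4281 -0.13   -0.0052] yaw 75.28 tilt 0.18 [-0.0029  0.0011] F [ 0.3  0.  -4.1] w 0.022696629262351276 t 17.5
```

```bash
python3 -m crank '[{"travel":[0.02,-0.006,-0.003],"rotation":[0,0,0],"gripper":0.05},{"travel":[0.035,-0.0106,-0.003],"rotation":[0,0,0],"gripper":0.05},{"travel":[0.035,-0.0106,0],"rotation":[0,0,0],"gripper":0.05},{"travel":[0.035,-0.0106,0],"rotation":[0,0,0],"gripper":0.05},{"travel":[0.035,-0.0106,0],"rotation":[0,0,0],"gripper":0.05},{"travel":[0.035,-0.0106,0],"rotation":[0,0,0],"gripper":0.05},{"travel":[0.035,-0.0106,0],"rotation":[0,0,0],"gripper":0.05},{"travel":[0.035,-0.0106,0],"rotation":[0,0,0],"gripper":0.05},{"travel":[0.035,-0.0106,0],"rotation":[0,0,0],"gripper":0.05},{"travel":[0.035,-0.0106,0],"rotation":[0,0,0],"gripper":0.05},{"travel":[0.035,-0.0106,0],"rotation":[0,0,0],"gripper":0.05},{"travel":[0.035,-0.0106,0],"rotation":[0,0,0],"gripper":0.05},{"travel":[0.023,-0.007,0],"rotation":[0,0,0],"gripper":0.05},{"travel":[0,0,0],"rotation":[0,0,-7.2],"gripper":0.05},{"travel":[0,0,0],"rotation":[0,0,-7.2],"gripper":0.05},{"travel":[0,0,0],"rotation":[0,0,-7.2],"gripper":0.05},{"travel":[0,0,0],"rotation":[0,0,-7.2],"gripper":0.05},{"travel":[0,0,0],"rotation":[0,0,0],"gripper":0.05},{"travel":[0,0,0],"rotation":[0,0,0],"gripper":0.05}]'
python3 - <<'E'
from stones import *
s=read_state();im,d=get_image("wrist");cv2.imwrite("pics/w12.png",im)
t,_=get_image("top");cv2.imwrite("pics/t12.png",t)
delta(.5342,.2394,.064,True)
E
```

```text
time: 19.88
ee_pos: [0.5347, 0.2393, 0.1873]
tool_rot: [0.616, 0.788, -0.0, -0.0]
contact_force: [-0.4, 0.2, -2.6]
gripper_width: 0.0231
target [0.5342 0.2394] 0.064 at [0.5349 0.2391 0.1875] tool delta [ 0.0005 -0.0006  0.1235] yaw 103.98 tilt 0.02 [-0.0003 -0.0001] F [ 0.5  0.7 -4.3] w 0.023508908607362176 t 19.975
```

View pics/w12.png

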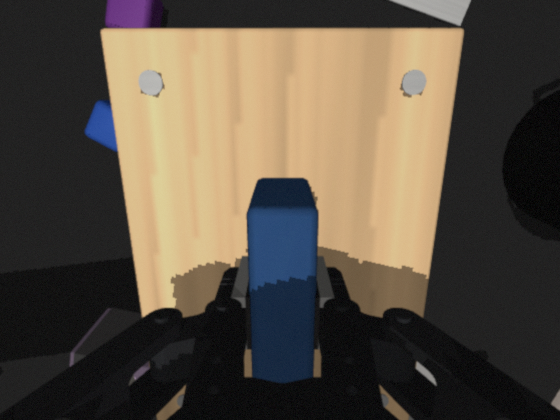

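View pics/t12.png

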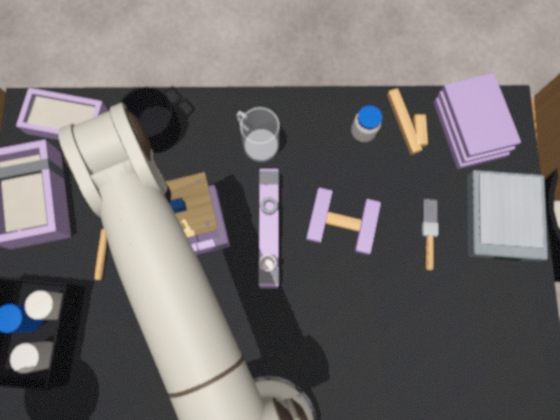

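The board is over the mould and still level in the grip; cup (268,263), tape (269,205) and the stand are undisturbed. Lower to about 17 mm above the rim, slowly.

```bash
python3 -m crank '[{"travel":[0,-0.0005,0.03],"rotation":[0,0,0],"gripper":0.05},{"travel":[0,0,0.03],"rotation":[0,0,0],"gripper":0.05},{"travel":[0,0,0.025],"rotation":[0,0,0],"gripper":0.05},{"travel":[0,0,0.01],"rotation":[0,0,0],"gripper":0.05},{"travel":[0,0,0.008],"rotation":[0,0,0],"gripper":0.05},{"travel":[0,0,0],"rotation":[0,0,0],"gripper":0.05},{"travel":[0,0,0],"rotation":[0,0,0],"gripper":0.05},{"travel":[0,0,0],"rotation":[0,0,0],"gripper":0.05}]'
python3 - <<'E'
from stones import *
s=read_state();im,d=get_image("wrist");cv2.imwrite("pics/w13.png",im)
P=cloud("wrist",d,s);b,g,r=[im[...,i].astype(int) for i in range(3)]
m=(abs(P[...,2]-s["ee_pos"][2]-.0295)<.006)&(r>b+15)
Q=P[m];print("plate",len(Q),cv2.minAreaRect(Q[:,:2].astype(np.float32)),"M",toM(Q).mean(0))
A_=np.c_[Q[:,:2]-Q[:,:2].mean(0),np.ones(len(Q))];print("plane",np.linalg.lstsq(A_,Q[:,2],rcond=None)[0])
im,d=get_image("scene");cv2.imwrite("pics/s13.png",cv2.resize(im[190:330,280:460],None,fx=4,fy=4,interpolation=cv2.INTER_CUBIC))
im,d=get_image("top")
delta(.5342,.2394,.0645,True)
E
```

```text
time: 20.98
ee_pos: [0.535, 0.239, 0.0854]
tool_rot: [0.615, 0.788, 0.0, 0.0]
contact_force: [-0.7, 0.2, -2.7]
gripper_width: 0.0232
plate 79808 ((0.5340909361839294, 0.2420799434185028), (0.148085817694664, 0.20657965540885925), 14.056671142578125) M [0.00104611 0.05172392 0.11458296]
plane [0.00062057 0.00089218 0.11458296]
target [0.5342 0.2394] 0.0645 at [0.5348 0.2389 0.085 ] tool delta [ 0.0007 -0.0005  0.0205] yaw 104.07 tilt 0.03 [0.0004 0.0002] F [ 0.1  0.7 -3.2] w 0.023024625169251967 t 21.125
```

View pics/s13.png

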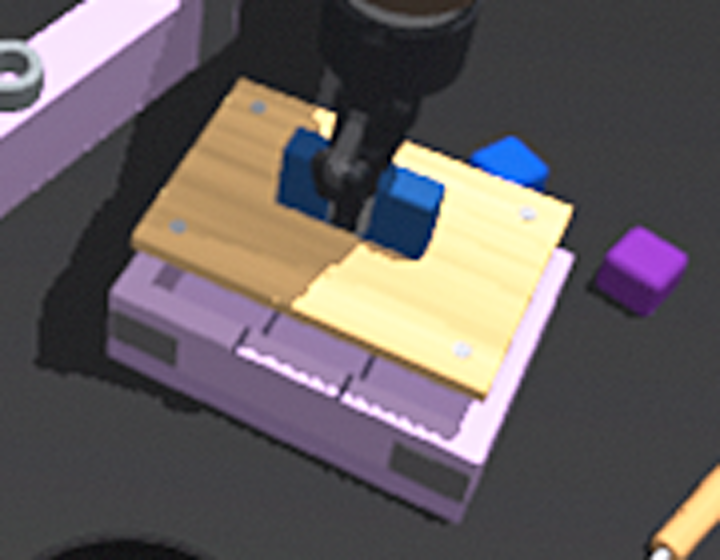

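View pics/w13.png

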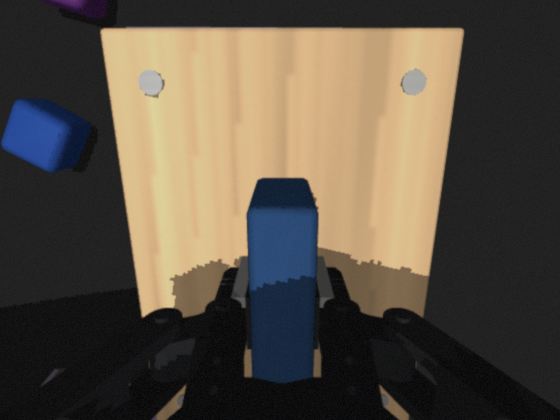

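Board level, square (14.06° against 14.03°), centred, about 38 mm above the rim. Lower about 21 mm more.

```bash
python3 -m crank '[{"travel":[0,-0.0005,0.006],"rotation":[0,0,0],"gripper":0.05},{"travel":[0,0,0.006],"rotation":[0,0,0],"gripper":0.05},{"travel":[0,0,0.005],"rotation":[0,0,0],"gripper":0.05},{"travel":[0,0,0.003],"rotation":[0,0,0],"gripper":0.05},{"travel":[0,0,0],"rotation":[0,0,0],"gripper":0.05},{"travel":[0,0,0],"rotation":[0,0,0],"gripper":0.05},{"travel":[0,0,0],"rotation":[0,0,0],"gripper":0.05}]'
python3 - <<'E'
from stones import *
s=read_state();im,d=get_image("wrist");cv2.imwrite("pics/w14.png",im)
P=cloud("wrist",d,s);b,g,r=[im[...,i].astype(int) for i in range(3)]
m=(abs(P[...,2]-s["ee_pos"][2]-.0295)<.006)&(r>b+15)
Q=P[m];rr=cv2.minAreaRect(Q[:,:2].astype(np.float32));M=toM(Q)
print("plate",rr,"Mx",np.percentile(M[:,0],[.2,99.8]),"My max",np.percentile(M[:,1],99.8),"z",np.median(Q[:,2]))
im,d=get_image("scene");cv2.imwrite("pics/s14.png",cv2.resize(im[190:330,280:460],None,fx=4,fy=4,interpolation=cv2.INTER_CUBIC))
P=cloud("scene",d);b,g,r=[im[...,i].astype(int) for i in range(3)];M=toM(P)
k=(abs(M[...,0])<.1)&(abs(M[...,1])<.13)
for nm,mm in(("plate",k&(abs(P[...,2]-.094)<.008)&(r>b+15)),("rim",k&(abs(P[...,2]-.065)<.006)&(b>r-5))):
    print("scene",nm,mm.sum(),np.median(P[mm][:,2]),cv2.minAreaRect(P[mm][:,:2].astype(np.float32)))
delta(.5342,.2394,.0645,True)
E
```

```text
time: 22.0
ee_pos: [0.5343, 0.2388, 0.0649]
tool_rot: [0.615, 0.788, 0.0, 0.0]
contact_force: [0.5, 0.4, -3.8]
gripper_width: 0.0234
plate ((0.533327579498291, 0.2423715591430664), (0.14801962673664093, 0.20585021376609802), 14.071487426757812) Mx [-0.07284748  0.07344602] My max 0.10501212524067442 z 0.09408200616883125
scene plate 3721 0.09496823675146848 ((0.5349292755126953, 0.23638951778411865), (0.15060117840766907, 0.21257971227169037), 14.153165817260742)
scene rim 1035 0.06515552102861377 ((0.5351857542991638, 0.2375149428844452), (0.1677725613117218, 0.22842471301555634), 14.079233169555664)
target [0.5342 0.2394] 0.0645 at [0.5343 0.2388 0.0648] tool delta [0.0006 0.0001 0.0003] yaw 104.08 tilt 0.01 [0.0002 0.0001] F [-0.2 -0.8 -2.8] w 0.022949457713896677 t 22.1
```

View pics/s14.png

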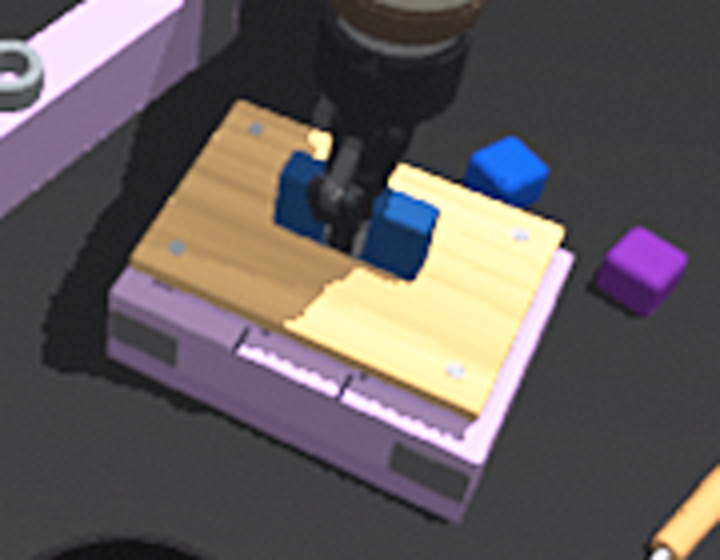

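Two cameras agree: the board sits about 1 mm off centre, square, and level, with its underside about 17–18 mm above the rim. The load on the wrist is just the board's weight. I hand it in.

```bash
python3 -c "
from plant import *
print(finish_job())"
```

```text
the job is handed in; nothing more can be done
None
```

I spread the stones into one layer and handed the job in at about 22 s, with the board still held over the mould. No verdict was reported.

- **Stones:** before I fetched the board, the marble, red and green-grey stones lay flat at mould y of about +60, −2 and −63 mm. They were about 61 mm apart. I could not see them again once the board covered them.
- **Board:** I carried it over the wall with its underside at about 0.20 m. The last checks showed the underside about 17–18 mm above the rim. It was centred within about 1–2 mm in the wrist and scene cameras, square within about 0.1°, and level. The only load on the wrist was about 3–4 N, roughly the board's weight.
- **Bystanders:** a top view after the crossing showed the cup, tape and jug where they had been, and the brush too. The arm partly hid the spatula in that view.
- **What went wrong:** my first grasp on the green-grey stone closed on air. The fingertips really sit about 37–44 mm behind the reported tool point, as both the wrist and scene depth images showed. I allowed for that from then on, and nothing had moved.
- **Disagreement:** the cameras' mould centres differed by up to about 2.5 mm. For positioning I used the wrist camera's.

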